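Slide the socket tray home past the gravity catch

TASK

Put the black socket tray back in its steel dock on the bench: pick it up by its handle, set it down flat on the open front part of the dock's floor, then slide it in along the floor so that its own front edge lifts the hinged catch, and keep on against the spring plunger at the far end until the catch drops down behind the tray, then let go and leave the tray held between plunger and catch. Work gently, never pressing on the dock with more than about 25 N in any direction, and handle only the tray: leave the dock and its catch untouched by the gripper, and the things lying around undisturbed.

Things in the scene. Friction and masses are not known exactly. Their poses are not given: they have to be found in the camera images.
- tray: Black flat block 100 (x) by 90 (y) by 18 (z) mm, about 0.36 kg (varies), with two rows of sockets up to 28 mm high and an upright steel handle plate in its middle, 34 (x) by 14 (y) mm, from 18 to 82 mm above the underside. Origin: centre of the underside; x along its length and the handle's 34 mm, z up. Either end may go in first. Starts flat on the bench.
- dock: Low rigid steel dock fixed to the bench; origin on the bench under it. x: the way the tray goes in, y: left of that, z up; offsets below are in its frame, mm. Floor sheet: top at z 6, x -150 to 80, y -65 to 65. Hard end walls, face at x 73: the tray stops dead when its centre is at x 23. A hinge post stands at x -108 to -88, y 57 to 65, up to z 42.
- apron (a point): Dock frame (-112, 0, 6) mm: where the tray's underside centre goes when set down flat on the open front of the floor, before the catch and lead-ins. The catch's hinge arm passes at y 50 to 57 there, 22 mm above the floor, beside the tray.
- mouth (a point): Dock frame (-37, 0, 6) mm: start of the two guide rails, which run on to x 76, 12 mm high, inner faces at y -47 and 47 (2 mm to spare each side of the tray). Flared lead-ins before them, from x -68, are about 10 mm wider on each side at the start.
- home (a point): Dock frame (14, 0, 6) mm: the tray's underside centre when its rear end rests on the dropped catch. To let the catch drop the tray must first go about 3 mm past this point, and it stops dead 9 mm past it. Measured poses are hardly good enough for that: feel for it. Afterwards the plunger pushes the tray back, or friction leaves it up to 9 mm past.
- catch (a joint): Angle of the dark steel gravity catch, rad: 0 down at rest, grows as the nose rises, at most 0.9; it falls by its own weight (0.1 kg). Hinge axis along the dock's y at x -98, z 34 mm; an arm runs towards +x outside the left rail. About 0.2 while the nose rides on the tray's top; its top is then up to z 65 mm.
- nose (a point): Bottom rear edge of the catch's nose, which is 12 mm wide (dock y 33 to 45 mm): at dock x -36, z 12 mm when down. The nose has an upright rear face and, towards the incoming tray, a 45 degree slope rising to dock x -60, z 36 mm. The tray's front top edge meets the slope when its centre is at about x -102 mm, and lifts it.
- plunger_face (a point): Middle of the face of the round spring plunger, 18 mm across, at the far end; out at rest at dock x 56, z 17 mm. It is pushed in along x, resisting with 1.6 N plus 0.4 N per mm: about 6 N at the tray's rest on the catch, 9 N at the end walls.
- wrench: Steel open wrench, 170 mm long, lying on the bench. Leave alone.
- lockring: Steel ring 42 mm across, 12 mm high. Leave alone.
- cone: Small steel turned hub cone, 32 mm across, 34 mm high. Leave alone.
- oiler: White closed bottle, 52 mm across, 130 mm high. Leave alone.
- chainring: Flat aluminium ring, 124 mm across, 5 mm thick. Leave alone.
Things that resemble listed ones, but are neither listed nor needed, are in the scene too. What is shaped like the tray but red or turquoise is not meant.

How it is judged:
By the outcome, as a careful person would: the job done as asked, in the order asked, and still so for the second after the job is handed in, with the robot touching nothing.
It also fails if it takes over 72 s, if anything falls off the work surface, if the arm or the gripper's body presses on something with over 40 N, if the wrist force passes 120 N, or if a joint passes its speed limit or range.

ROBOT

A 6-joint arm with a two-finger parallel gripper is mounted at the origin on the work surface. World frame = base frame: x ahead of the robot, y to its left, z up, the work surface at z = 0. Lengths are in m, angles in rad, forces in N, time in s.
With the tool pointing down it reaches from about 0.4 to 0.925 m from the base axis. Payload 3.4 kg.
Tool frame: the origin (TCP) lies on the centre line of the jaws, within the pads' length; the fingertips stand 17 mm ahead of it and the grasp point (between the pads) lies 2 mm behind it (robot.tcp_to_tips is the distance from the TCP to the fingertips, in m); z points along the fingers, y is the line along which they close (so a half turn about z gives the same grasp; the last joint's range is limited). The gripper opens to 85 mm and grips with 20 to 120 N. Pads are 22 mm wide; open, the fingers measure 114 mm over their backs; the gripper's body (76 mm by 85 mm) begins 54 mm behind the grasp point. The pads swing forward as they close: fully open they stand 13 mm farther back than shut.
Start: joints at [-1.367, 0.307, 1.506, -0, 1.328, -0.073], TCP at [0.158, -0.553, 0.219] pointing down, gripper open.
Joint ranges: [-3.12, 3.12], [-1.05, 2.28], [0.14, 2.33], [-1.42, 4.57], [0.1, 2.73], [-2.68, 2.68]. Speed limits (rad/s): [2.57, 2.57, 3.14, 3.14, 3.14, 3.14].

INTERFACE

Orientations are given as a rotation vector (axis times angle).
In Python, from workcell import robot gives the robot as it stands. The module is installed in compiled form; this text tells all that it offers. Calls block until the motion is done:
- robot.goto(position, orientation): joint-space move of the TCP to a pose.
- robot.move_linear(position, feed=0.15, rotation=None): straight line of the TCP; rotation=None keeps the orientation; feed is the mean speed in m/s.
- robot.goto_joints(angles): joint-space move.
- robot.gripper_open() and robot.grasp(newtons=None): open the fingers fully, or close them until they stop; newtons is the grip in N (None keeps the last).
- robot.dwell(seconds).
- robot.ik(position, orientation): joint angles nearest the present ones, or None.
- robot.get_image(name): name is "side" or "top" or "wrist"; returns (picture, depth): 384x512x3 uint8, red, green, blue; 384x512 float32, m along the optical axis (not along the pixel's ray), 0 where there is no reading.
- robot.camera_model(name): a dict with "fov_y" (degrees; the focal length in pixels is half the picture's height over the tangent of half this angle, whatever the lens; pixels are square), "cx", "cy" (the principal point, pixels), "position" and "rotation" of the camera in the world. Camera axes: x right, y down, z forward; pixel columns grow to the right and rows downward; lengths in m; the calibration is good to about 2 mm. A picture is of the moment at which its call begins: read the wrist's pose just before it. camera_model takes no time and is no camera call; for the wrist camera it gives the pose at the moment of the call.
A pose or a line that the arm cannot do raises robot.Unreachable and nothing moves.
- robot.hand_in(): hands the job in; it is judged then, once.
Readings, each from a call of its own:
- robot.get_clock(): time.
- robot.get_joint_pos(): joint angles.
- robot.get_joint_vel(): joint speeds.
- robot.get_effort(): joint torques, N m.
- robot.get_eef_pos(): TCP position.
- robot.get_ee_rot(): TCP orientation.
- robot.get_contact_force(): force on the tool from outside, world axes, zero at the start.
- robot.get_wrist_torque(): the same for the moment, N m.
- robot.get_opening(): finger opening in m.
- robot.get_gripper_force(): force on a finger pad.
Only numpy, scipy, OpenCV 4.12 (cv2) and the standard library are available. Lean on these libraries where they do the work, as an engineer would, in place of code of your own. Each camera call takes 0.05 s, during which the arm holds its last target. There are 200 camera calls.

## Working session

There is one attempt and no reset: what is moved stays moved. The work goes in short steps, each a Python script; the robot and the scene stay as the last script left them, time stands still between calls to the robot, and variables do not carry over. Pictures are saved under pics/ and viewed, at most 10 in all, crops included, and the job is handed in when it is done.

```bash
mkdir -p pics
python3 - <<'E'
from workcell import robot
import cv2,numpy as np
for n in("top","side"):
    p,d=robot.get_image(n); cv2.imwrite(f"pics/{n}0.png",p[:,:,::-1]); np.savez(f"{n}0.npz",p=p,d=d)
    print(n,robot.camera_model(n))
print(robot.get_clock(), robot.get_ee_rot())
E
```

```text
top {'fov_y': 50.86335068911643, 'cx': 257.88647377967254, 'cy': 193.23627692188276, 'position': array([0.34024187, 0.0313441 , 1.12591049]), 'rotation': array([-2.12287379,  2.13487254, -0.18105429])}
side {'fov_y': 50.904102139173034, 'cx': 258.4690891499967, 'cy': 186.45566356154558, 'position': array([0.35486404, 0.69186484, 0.86190558]), 'rotation': array([-0.33175094,  2.87202543, -1.02951908])}
0.1 [-3.10945032e+00 -4.34723731e-01  1.53275624e-04]
```

View pics/top0.png

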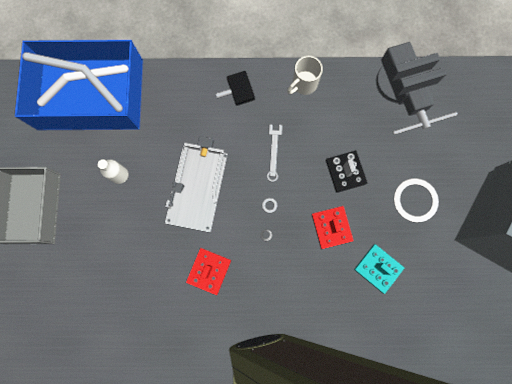

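View pics/side0.png

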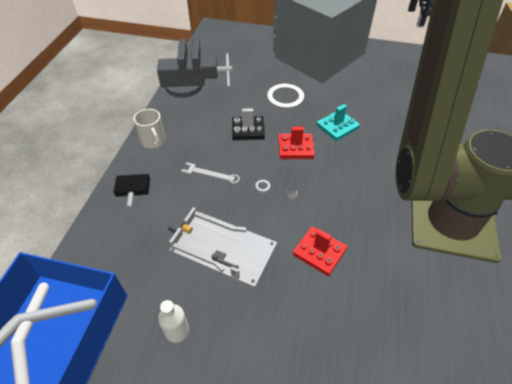

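The top view shows black things at (347,171), a block with sockets and an upright handle, and (240,88), a flat pad with a side stick. Similar blocks are red at (332,227) and (209,271) and turquoise at (380,268). The tray is the one at (347,171), because it is black and has both sockets and a handle. The dock is at about (197,187), with the orange plunger at its far end (204,152) and the catch at (178,188).

```bash
cat > h.py <<'E'
import numpy as np,cv2
from scipy.spatial.transform import Rotation as R
def ray(m,uv):
    uv=np.atleast_2d(np.asarray(uv,float)); f=192/np.tan(np.radians(m["fov_y"])/2)
    d=np.c_[(uv[:,0]-m["cx"])/f,(uv[:,1]-m["cy"])/f,np.ones(len(uv))]
    return d@R.from_rotvec(m["rotation"]).as_matrix().T
def plane(m,uv,z):
    d=ray(m,uv); p=np.asarray(m["position"]); return p+d*((z-p[2])/d[:,2])[:,None]
def deproj(m,uv,dep): return np.asarray(m["position"])+ray(m,uv)*np.asarray(dep).reshape(-1,1)
def proj(m,P):
    f=192/np.tan(np.radians(m["fov_y"])/2); q=(np.atleast_2d(P)-m["position"])@R.from_rotvec(m["rotation"]).as_matrix()
    return np.c_[m["cx"]+f*q[:,0]/q[:,2],m["cy"]+f*q[:,1]/q[:,2]]
def down(yaw): # tool z down, tool x at world yaw
    c,s=np.cos(yaw),np.sin(yaw); return R.from_matrix(np.array([[c,s,0],[s,-c,0],[0,0,-1.]])).as_rotvec()
E
python3 - <<'E'
from workcell import robot
from h import *
m=robot.camera_model("top"); z=np.load("top0.npz"); p,d=z["p"],z["d"]
def rect(mask,box,zz):
    u0,v0,u1,v1=box; mm=np.zeros_like(mask); mm[v0:v1,u0:u1]=mask[v0:v1,u0:u1]
    c=max(cv2.findContours(mm,cv2.RETR_EXTERNAL,cv2.CHAIN_APPROX_NONE)[0],key=cv2.contourArea)
    b=cv2.boxPoints(cv2.minAreaRect(c)); q=plane(m,b,zz)
    e=np.diff(q,axis=0); print("corners",b.round(1).tolist(),"ctr",q.mean(0).round(4),"len",np.linalg.norm(e,axis=1).round(4),"yaw",np.degrees(np.arctan2(e[:,1],e[:,0])).round(1))
g=p.max(2).astype(int)
rect((g<45).astype(np.uint8)*255,(315,140,375,200),.018)
# dock: bright
gm=p.min(2); rect((gm>120).astype(np.uint8)*255,(160,135,232,235),.006)
hsv=cv2.cvtColor(p,cv2.COLOR_RGB2HSV)
o=(hsv[...,0]>8)&(hsv[...,0]<25)&(hsv[...,1]>150); v,u=np.nonzero(o[140:165,190:220]); print("orange",deproj(m,np.c_[u+190,v+140],d[v+140,u+190]).mean(0))
v,u=np.mgrid[140:200,315:375]; q=deproj(m,np.c_[u.ravel(),v.ravel()],d[140:200,315:375].ravel()); s=(q[:,2]>.06)&(q[:,2]<.1); print("handle",s.sum(),q[s].mean(0))
print(robot.camera_model("wrist"),robot.get_eef_pos(),robot.get_clock())
cv2.imwrite("pics/crop1.png",np.hstack([cv2.resize(p[140:200,315:375],(390,390),interpolation=2)[:,:,::-1],cv2.resize(p[130:240,155:240],(390,505),interpolation=2)[:390,:,::-1]]))
E
```

```text
corners [[325.1000061035156, 159.3000030517578], [355.1000061035156, 149.3000030517578], [366.29998779296875, 182.89999389648438], [336.29998779296875, 192.89999389648438]] ctr [ 0.5966 -0.2119  0.018 ] len [0.0907 0.101  0.0893] yaw [ -71.6 -164.7  108.2]
corners [[161.3000030517578, 222.39999389648438], [178.89999389648438, 139.60000610351562], [228.1999969482422, 150.10000610351562], [210.60000610351562, 232.89999389648438]] ctr [0.56   0.2133 0.006 ] len [0.2429 0.1462 0.2415] yaw [ -10.  -102.8  168.8]
orange [0.64175642 0.18268615 0.06495839]
handle 96 [ 0.59587467 -0.21133222  0.07812358]
{'fov_y': 71.78282267006239, 'cx': 256.0394554026157, 'cy': 195.29867336233175, 'position': array([ 0.22843776, -0.53213216,  0.37425761]), 'rotation': array([ 2.31201505, -1.74436392, -0.26095115])} [ 0.1575435  -0.55229596  0.21836088] 0.1
```

View pics/crop1.png

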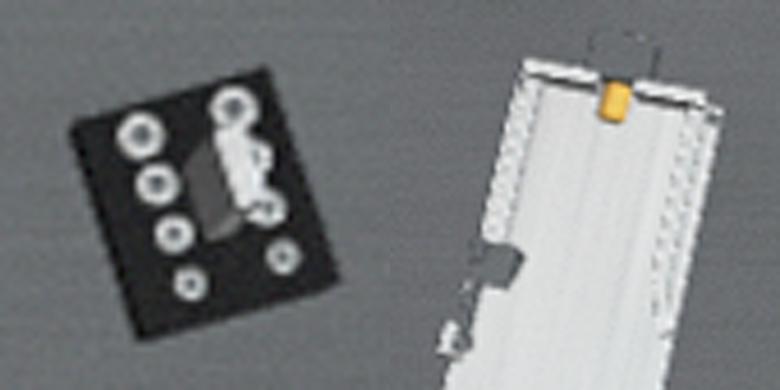

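The crop confirms the target: a black block with eight sockets and a grey upright handle plate, lying at about 15° world yaw. The dock is beside it, with the nose at the left edge. Next I'll look closer with the wrist camera, at the dock first and then the tray.

Run:
```python
from workcell import robot
from h import *
import pickle
print(robot.camera_model("wrist")["rotation"],ray(robot.camera_model("wrist"),[256,195]))
out={}
for n,c,yaw in(("dock",(.555,.215),np.radians(-11.5)),("tray",(.5966,-.2119),np.radians(15.3))):
    x=np.array([np.cos(yaw),np.sin(yaw)])
    tcp=np.r_[np.array(c)-.074*x-.01*x,.22]
    robot.goto(tcp,down(yaw)); robot.dwell(.2)
    m=robot.camera_model("wrist"); p,d=robot.get_image("wrist"); out[n]=(m,p,d,robot.get_eef_pos())
    cv2.imwrite(f"pics/w_{n}.png",p[:,:,::-1]); print(m["position"],ray(m,[256,195]),robot.get_clock(),robot.get_joint_pos().round(2),robot.get_eef_pos()-tcp)
pickle.dump(out,open("w.pkl","wb"))
```

```text
[ 2.31201505 -1.74436392 -0.26095115] [[-0.27862458 -0.07742126 -0.95727508]]
[0.54513072 0.21664329 0.37585313] [[-0.28342713  0.05810286 -0.95723268]] 3.3167 [ 0.37  0.24  1.6  -0.    1.3   2.15] [ 1.99474155e-04 -3.70142835e-04 -1.14142609e-05]
[ 0.58690532 -0.21334795  0.37594304] [[-0.2788962  -0.07644635 -0.95727434]] 5.275 [-0.5   0.29  1.52  0.    1.32  0.8 ] [2.83403332e-04 8.19573466e-04 3.50603848e-05]
```

View pics/w_dock.png

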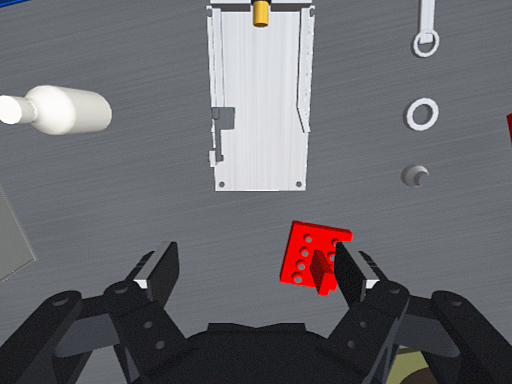

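View pics/w_tray.png

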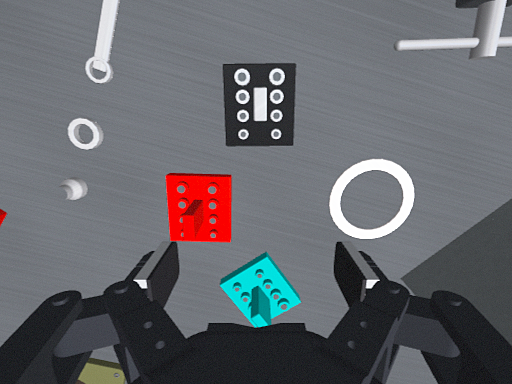

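The wrist dock view shows the floor's front edge at row 190 (columns 214–306), the nose at (224,118), the hinge post at (215,158) and the plunger at (261,12). The tray view shows the black tray at (260,104) with its bright handle top in the middle.

Run:
```python
from h import *
import pickle
w=pickle.load(open("w.pkl","rb"))
m,p,d,_=w["tray"]; g=p.max(2)
mk=np.zeros(g.shape,np.uint8); mk[50:160,210:310]=(g[50:160,210:310]<70)*255
c=max(cv2.findContours(mk,0,1)[0],key=cv2.contourArea); b=cv2.boxPoints(cv2.minAreaRect(c)); h=cv2.approxPolyDP(cv2.convexHull(c),4,True)[:,0]
q=plane(m,h,.018); e=np.diff(np.r_[q,q[:1]],axis=0)
print("tray",h.tolist(),q.mean(0).round(4),np.linalg.norm(e,axis=1).round(4),np.degrees(np.arctan2(e[:,1],e[:,0])).round(1))
v,u=np.mgrid[70:140,235:285]; q=deproj(m,np.c_[u.ravel(),v.ravel()],d[70:140,235:285].ravel()); s=(q[:,2]>.07)&(q[:,2]<.095)
r=cv2.minAreaRect((q[s,:2]*1000).astype(np.float32)); print("handle top n",s.sum(),np.median(q[s,2]),r); 
v,u=np.mgrid[65:145,225:295]; q=deproj(m,np.c_[u.ravel(),v.ravel()],d[65:145,225:295].ravel()); s=(q[:,2]>.010)&(q[:,2]<.022);print("block z",np.median(q[s,2]))
m,p,d,_=w["dock"]; g=p.min(2)>135
def fit(P): 
    l=cv2.fitLine((P[:,:2]*1000).astype(np.float32),cv2.DIST_HUBER,0,.01,.01).ravel(); return l
cols=np.arange(225,296); fr=np.array([[c,170+np.nonzero(g[170:205,c])[0].max()+.5] for c in cols]); F=fit(plane(m,fr,.006))
rows=np.arange(140,186); rt=np.array([[250+np.nonzero(g[r,250:340])[0].max()+.5,r] for r in rows]); Rr=fit(plane(m,rt,.006))
rows=np.arange(168,186); lt=np.array([[190+np.nonzero(g[r,190:250])[0].min()-.5,r] for r in rows]); L=fit(plane(m,lt,.006))
rows=np.arange(20,132); rt2=np.array([[290+np.nonzero(g[r,290:340])[0].max()+.5,r] for r in rows]); R2=fit(plane(m,rt2,.006)); 
for n,l in(("front",F),("right",Rr),("left",L),("right2",R2)): print(n,l.round(3),np.degrees(np.arctan2(l[1],l[0])).round(2))
print(rt2[::16].tolist())
hsv=cv2.cvtColor(p,cv2.COLOR_RGB2HSV); o=(hsv[...,0]>8)&(hsv[...,0]<25)&(hsv[...,1]>150)&(hsv[...,2]>90); v,u=np.nonzero(o[:40,230:300]); print("orange z",np.percentile(deproj(m,np.c_[u+230,v],d[v,u+230]),[50,95],axis=0).round(4),u.min()+230,u.max()+230,v.min(),v.max())
v,u=np.mgrid[150:185,240:290]; print("floor z",np.median(deproj(m,np.c_[u.ravel(),v.ravel()],d[v,u].ravel())[:,2]))
np.save("dockedges.npy",[F,Rr,L])
```

```text
tray [[295, 64], [292, 144], [227, 145], [223, 64]] [ 0.5985 -0.2144  0.018 ] [0.0968 0.0866 0.0981 0.0883] [-164.5  106.3   16.4  -74.6]
handle top n 447 0.0830392965994341 ((598.2732543945312, -214.58114624023438), (33.94074630737305, 12.769363403320312), 15.280147552490234)
block z 0.019216375745622294
front [2.00000e-01 9.80000e-01 4.40263e+02 2.27793e+02] 78.45
right [ 9.80000e-01 -1.97000e-01  4.67849e+02  1.60071e+02] -11.39
left [ 9.86000e-01 -1.68000e-01  4.74714e+02  2.92229e+02] -9.66
right2 [ 9.81000e-01 -1.95000e-01  5.80513e+02  1.37374e+02] -11.27
[[314.5, 20.0], [313.5, 36.0], [312.5, 52.0], [311.5, 68.0], [310.5, 84.0], [309.5, 100.0], [309.5, 116.0]]
orange z [[0.654  0.1891 0.0257]
 [0.6639 0.1965 0.0278]] 253 268 0 26
floor z 0.007235046007194823
```

```bash
cat >> h.py <<'E'
DY=np.radians(-11.4); O=np.array([.5883,.2026]); X=np.array([np.cos(DY),np.sin(DY)]); Y=np.array([-np.sin(DY),np.cos(DY)])
def W(x,y,z): return np.r_[O+X*x/1000+Y*y/1000,z/1000]   # dock mm -> world m
def D(p): q=np.asarray(p)[:2]-O; return np.r_[q@X,q@Y,p[2]]*1000
def FD(f): return np.array([f[:2]@X,f[:2]@Y,f[2]])
E
python3 - <<'E'
from workcell import robot
from h import *
ty=np.radians(15.3); t=np.array([.5983,-.2145])
robot.goto(np.r_[t,.16],down(ty)); robot.move_linear(np.r_[t,.0735],feed=.08)
f0=robot.get_contact_force(); robot.grasp(60); print("open",robot.get_opening(),robot.get_gripper_force(),f0,robot.get_contact_force())
robot.move_linear(np.r_[t,.22],feed=.12); robot.dwell(.2); print("lift",robot.get_opening(),robot.get_contact_force(),robot.get_wrist_torque())
robot.goto(W(-112,0,200),down(DY)); robot.dwell(.3)
p,d=robot.get_image("wrist"); cv2.imwrite("pics/a.png",p[:,:,::-1])
print(D(robot.get_eef_pos()),robot.get_joint_pos().round(2),robot.get_contact_force(),robot.get_opening(),robot.get_clock())
E
```

```text
open -0.00015357713119671613 0.0 [-0.19610355 -0.1405487  -0.09334611] [-0.56762457 -0.05299065 -0.61834967]
lift 0.00020049112772754763 [-1.04671484 -0.07758654  0.68214223] [ 0.02092472 -0.0208825   0.00199939]
[-111.63035421   -0.34572423  199.96029023] [ 0.36  0.26  1.63 -0.    1.25  2.13] [ 0.73303825 -0.2852852  -0.67865752] -0.000406954530441272 11.3667
```

View pics/a.png

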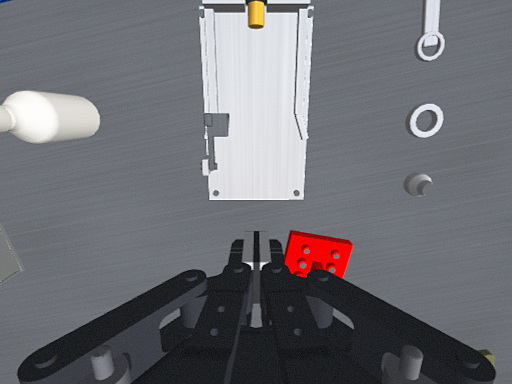

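The gripper closed on nothing. I'll look at the tray again before trying once more.

Run:
```python
from workcell import robot
from h import *
robot.gripper_open()
yaw=np.radians(15.3); x=np.array([np.cos(yaw),np.sin(yaw)])
robot.goto(np.r_[np.array([.5983,-.2145])-.084*x,.22],down(yaw)); robot.dwell(.2)
m=robot.camera_model("wrist"); p,d=robot.get_image("wrist"); cv2.imwrite("pics/b.png",p[:,:,::-1])
v,u=np.mgrid[60:150,215:305]; q=deproj(m,np.c_[u.ravel(),v.ravel()],d[v,u].ravel())
s=q[:,2]>.03; print(s.sum(),q[s].max(0)); s=(q[:,2]>.07)&(q[:,2]<.095); print(cv2.minAreaRect((q[s,:2]*1000).astype(np.float32)),robot.tcp_to_tips,robot.get_clock())
# tips by depth
v,u=np.mgrid[230:310,140:380]; z=deproj(m,np.c_[u.ravel(),v.ravel()],d[v,u].ravel()); s=(z[:,2]>.15); print(z[s,2].min() if s.any() else None, robot.get_eef_pos())
```

```text
724 [ 0.64477229 -0.17778961  0.37588782]
((598.2742919921875, -214.8307647705078), (34.10550308227539, 13.769095420837402), 15.154314041137695) 0.017 14.0917
0.24573725357443607 [ 0.51755214 -0.23583659  0.22003834]
```

View pics/b.png

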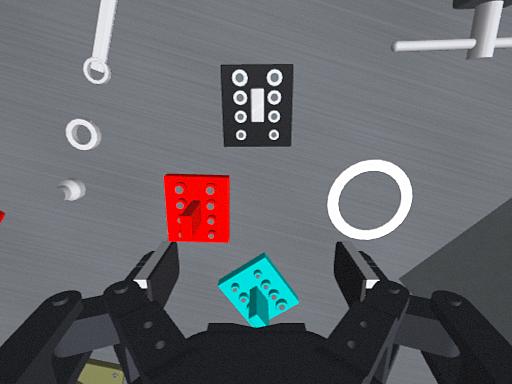

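The tray hasn't moved: the handle is still at (257,104). I'll go back down and check with the side view before closing.

Run:
```python
from workcell import robot
from h import *
ty=np.radians(15.2); t=np.array([.5983,-.2147])
robot.goto(np.r_[t,.13],down(ty)); robot.move_linear(np.r_[t,.0735],feed=.08); robot.dwell(.2)
print(robot.get_eef_pos(),robot.get_contact_force(),robot.get_opening())
w,_=robot.get_image("wrist"); s,_=robot.get_image("side")
robot.grasp(60); robot.dwell(.5); print(robot.get_opening(),robot.get_gripper_force(),robot.get_clock())
w2,_=robot.get_image("wrist"); s2,_=robot.get_image("side")
c=lambda s:cv2.resize(s[80:155,200:300],(400,300),interpolation=2)
cv2.imwrite("pics/c.png",np.vstack([np.hstack([c(s),c(s2)]),np.hstack([cv2.resize(x,(400,300)) for x in(w,w2)])])[:,:,::-1])
```

```text
[ 0.59876974 -0.21490079  0.07414034] [-0.3613242   0.29212446  0.26802936] 0.0855556454593063
-1.812504956291929e-05 0.0 17.075
```

View pics/c.png

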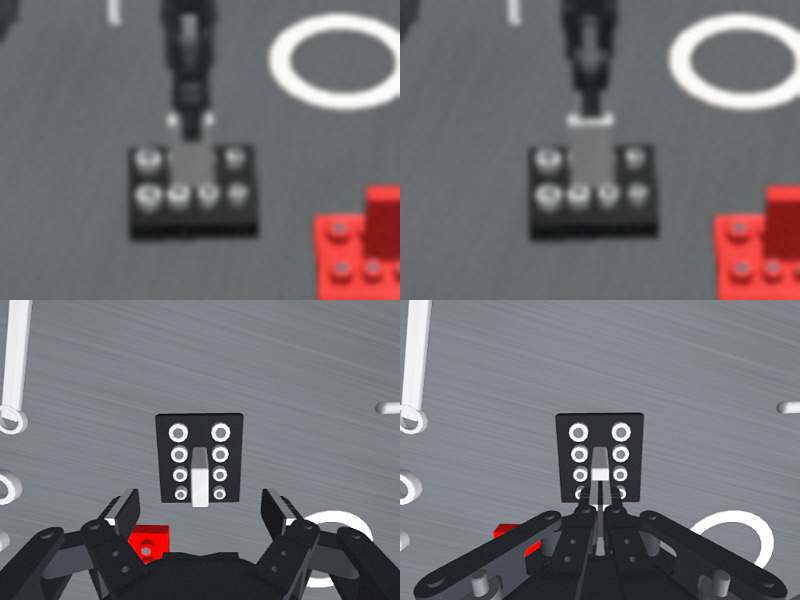

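Both views show the pads closing just above the handle top, so the fingertips really stand higher than the text says. I'll lift and measure the tips in the wrist depth image, closed and then open.

Run:
```python
from workcell import robot
from h import *
e=robot.get_eef_pos(); robot.move_linear(e+[0,0,.10],feed=.2)
for k in("closed","open"):
    if k=="open": robot.gripper_open()
    e=robot.get_eef_pos(); m=robot.camera_model("wrist"); p,d=robot.get_image("wrist")
    v,u=np.nonzero((d>.02)&(d<.2)); q=deproj(m,np.c_[u,v],d[v,u])-e
    Rt=R.from_rotvec(robot.get_ee_rot()).as_matrix(); t=q@Rt*1000  # tool coords mm
    for a,b in((0,15),(15,30),(30,60)):
        s=(abs(t[:,1])>=a)&(abs(t[:,1])<b)
        if s.sum(): print(k,a,b,s.sum(),"tool z max/99",t[s,2].max().round(1),np.percentile(t[s,2],99).round(1),"x at max",t[s][np.argmax(t[s,2])].round(1))
print(robot.get_clock())
```

```text
closed 0 15 13756 tool z max/99 -16.2 -22.7 x at max [  9.9  -0.3 -16.2]
closed 15 30 7342 tool z max/99 -53.8 -57.0 x at max [  6.3 -15.8 -53.8]
closed 30 60 18677 tool z max/99 -60.2 -66.1 x at max [ 11.4  30.3 -60.2]
open 0 15 7048 tool z max/99 -85.3 -86.4 x at max [  8.9   9.5 -85.3]
open 15 30 6616 tool z max/99 -85.2 -88.6 x at max [  8.8  15.  -85.2]
open 30 60 14803 tool z max/99 -25.8 -30.2 x at max [ -5.   43.  -25.8]
18.7083
```

The closed tips stand 16 mm behind the reported TCP rather than 17 mm ahead, a 33 mm discrepancy that matches the side view. I'll grasp again with that corrected.

Run:
```python
from workcell import robot
from h import *
t=np.array([.5983,-.2147])
robot.move_linear(np.r_[t,.038],feed=.12); robot.dwell(.1); print(robot.get_eef_pos(),robot.get_contact_force())
robot.grasp(60); print(robot.get_opening(),robot.get_gripper_force(),robot.get_contact_force())
if robot.get_opening()>.01:
    e=robot.get_eef_pos(); robot.move_linear(e+[0,0,.13],feed=.15); robot.dwell(.2); print("lift",robot.get_opening(),robot.get_contact_force(),robot.get_wrist_torque())
    robot.goto(W(-112,0,110),down(DY)); robot.dwell(.3)
    e=robot.get_eef_pos(); m=robot.camera_model("wrist"); p,d=robot.get_image("wrist"); cv2.imwrite("pics/d.png",p[:,:,::-1])
    v,u=np.nonzero((d>.02)&(d<.33)&(np.arange(384)[:,None]<330)); q=deproj(m,np.c_[u,v],d[v,u]); print(D(e))
    np.savez("d.npz",p=p,d=d,pos=m["position"],rot=m["rotation"],e=e)
print(robot.get_clock(),robot.get_opening(),robot.get_contact_force())
```

```text
[ 0.59904383 -0.21500667  0.03902817] [ 0.6712601   0.05853324 -0.19321919]
0.013462512981216482 59.09771382808685 [0.11893945 0.33634136 0.37251967]
lift 0.013429479286956897 [-0.14970553 -0.11976919 -2.02096632] [ 0.00537693 -0.00880608  0.02302533]
[-111.48163098   -0.43642752  110.02281031]
23.9833 0.013095860826690968 [ 0.19265985  0.00599483 -2.48217566]
```

View pics/d.png

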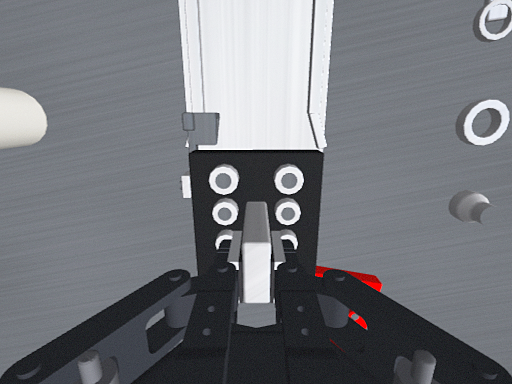

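The tray is held with the opening at 13.4 mm. Its front edge spans (190,151)–(323,150), centred between the rails at columns of about 206 and 311. Next I'll check lateral and yaw alignment numerically.

Run:
```python
from workcell import robot
from h import *
z=np.load("d.npz"); p,d=z["p"],z["d"]; m=dict(robot.camera_model("wrist"),position=z["pos"],rotation=z["rot"]); print(D(z["e"]))
v,u=np.mgrid[0:384,0:512]; q=deproj(m,np.c_[u.ravel(),v.ravel()],d.ravel()); D3=np.c_[(q[:,:2]-O)@X,(q[:,:2]-O)@Y,q[:,2]].reshape(384,512,3)*1000
blk=(p.max(2)<70); zt=np.median(D3[155:165,200:310,2]); print("tray top z",zt, "left/right z",np.median(D3[155:200,195:205,2]),np.median(D3[155:200,305:315,2]), "front/rear",np.median(D3[153:158,200:310,2]),np.median(D3[215:225,198:208,2]))
f=[]; 
for c in range(200,315,3): r=140+np.nonzero(blk[140:170,c])[0].min()-.5; f.append([c,r])
P=plane(m,f,zt/1000); P=np.c_[(P[:,:2]-O)@X,(P[:,:2]-O)@Y]*1000; k=np.polyfit(P[:,1],P[:,0],1); print("front edge x",P[:,0].mean(),"yaw deg",-np.degrees(k[0]))
L=[];Rr=[]
for r in range(158,235,4):
    n=np.nonzero(blk[r,180:340])[0]+180; 
    a=plane(m,[[n.min()-.5,r],[n.max()+.5,r]],zt/1000); y=((a[:,:2]-O)@Y)*1000; x=((a[:,:2]-O)@X)*1000; L.append([x[0],y[0]]);Rr.append([x[1],y[1]])
L,Rr=np.array(L),np.array(Rr); print(np.c_[L,Rr].round(1)[::3])
for r in (10,25,40,55,70,85):
    hi=D3[r,:,2]>13; c=256
    l=c-np.argmax(hi[c::-1]); rr=c+np.argmax(hi[c:]); a=plane(m,[[l+.5,r],[rr-.5,r]],.018); print(r,l,rr,((a[:,:2]-O)@Y*1000).round(1),((a[:,:2]-O)@X*1000).round(0))
```

```text
[-111.48163098   -0.43642752  110.02281031]
tray top z 91.213254455151 left/right z 91.19362880277689 91.10211809073417 front/rear 91.10423866834742 91.22503665536858
front edge x -59.542801423774876 yaw deg -0.05770322936430531
[[ -65.1   44.2  -65.2  -44.2]
 [ -73.1   44.2  -73.2  -44.1]
 [ -81.4   44.1  -81.5  -44.7]
 [ -89.9   44.   -89.9  -44.6]
 [ -98.6   44.   -98.7  -44.5]
 [-107.5   43.9 -107.6  -44.4]
 [-116.8   43.8 -116.9  -44.3]]
10 198 313 [ 45.9 -45.9] [43. 43.]
25 207 313 [ 39.2 -46.6] [32. 32.]
40 200 312 [ 45.6 -46.4] [22. 21.]
55 201 311 [ 45.5 -46.2] [10. 10.]
70 205 310 [ 42.8 -46.1] [-1. -1.]
85 202 310 [ 46.  -46.7] [-13. -13.]
```

Tray and rails agree laterally within 0.3 mm, with yaw below 0.4° and the underside 37 mm below the TCP. I'll set it down at centre x of about −113, feeling for the floor.

Run:
```python
from workcell import robot
from h import *
robot.move_linear(W(-115,.1,55),feed=.1); robot.dwell(.3)
b=np.mean([FD(robot.get_contact_force()) for _ in range(5)],axis=0); print("base",b.round(2),D(robot.get_eef_pos()).round(2))
np.save("base.npy",b)
z=50.
robot.move_linear(W(-115,.1,z),feed=.04)
while z>38:
    z-=.7; robot.move_linear(W(-115,.1,z),feed=.02); f=FD(robot.get_contact_force())-b
    print(round(z,1),D(robot.get_eef_pos()).round(2),f.round(1))
    if f[2]>2.5: break
robot.dwell(.2); print(FD(robot.get_contact_force())-b,robot.get_wrist_torque(),robot.get_clock())
```

```text
base [-0.05 -1.2  -3.3 ] [-114.61    0.34   55.59]
49.3 [-1.150e+02  1.100e-01  4.926e+01] [0.4 1.3 0.9]
48.6 [-1.1507e+02  7.0000e-02  4.8580e+01] [0.1 1.6 0.3]
47.9 [-1.1504e+02  7.0000e-02  4.7860e+01] [-0.4  1.6  0.6]
47.2 [-1.1504e+02  8.0000e-02  4.7160e+01] [ 0.7  1.6 -0.4]
46.5 [-1.1504e+02  1.0000e-01  4.6450e+01] [ 0.2  2.4 -0.4]
45.8 [-1.1507e+02  7.0000e-02  4.5730e+01] [-0.5  1.4  1. ]
45.1 [-1.1503e+02  6.0000e-02  4.5060e+01] [ 0.7  1.6 -0.4]
44.4 [-1.1504e+02  8.0000e-02  4.4340e+01] [-0.   0.9  0.7]
43.7 [-114.89    0.2    44.06] [-0.5  0.8  5.5]
[-1.68223362  1.44508631  6.97174825] [-0.12632927  0.21971363 -0.02727189] 27.7083
```

Floor contact is at TCP z of about 44. Now I'll slide in, watching the forces.

```bash
cat > slide.py <<'E'
from workcell import robot
from h import *
b=np.load("base.npy")
def rd(): return np.mean([FD(robot.get_contact_force()) for _ in range(3)],axis=0)-b
def slide(x0,x1,step,feed,z,lim,y=.1,every=1):
    x=x0;i=0
    while x<x1-1e-6:
        x=min(x+step,x1); robot.move_linear(W(x,y,z),feed=feed); f=rd(); e=D(robot.get_eef_pos()); i+=1
        if i%every==0: print(round(x,1),e.round(1),f.round(1))
        if f[2]>9: z+=.15
        if f[2]<2.5: z-=.15
        if -f[0]>lim or abs(f[1])>9: print("STOP",x,e.round(2),f.round(1)); break
    print("z",z,robot.get_opening(),robot.get_clock()); return x,z
E
python3 - <<'E'
from slide import *
x,z=slide(-115,-72,3,.04,43.9,14)
x,z=slide(x,-12,4,.05,z,14)
E
```

```text
-112 [-111.9    0.2   44.1] [-2.1  1.7  8.2]
-109 [-1.093e+02  1.000e-01  4.410e+01] [-3.1  2.3  8.9]
-106 [-1.063e+02  1.000e-01  4.410e+01] [-3.1  2.1  9.2]
-103 [-1.03e+02  1.00e-01  4.41e+01] [-1.8  0.8  8. ]
-100 [-100.9   -0.    44.1] [-5.   1.6  9.7]
-97 [-98.5  -0.2  44.1] [-5.2  1.   9.7]
-94 [-95.2  -0.2  44.1] [-4.5  1.8  8.2]
-91 [-91.5  -0.1  44.1] [-4.7  1.1  6. ]
-88 [-87.7   0.1  44.1] [-2.8  1.1  3.9]
-85 [-84.    0.3  44.1] [ 0.1 -0.5  1.2]
-82 [-81.2   0.2  44.1] [0.  1.3 1.8]
-79 [-78.5   0.2  44.1] [-0.3  1.5  2.4]
-76 [-75.8   0.1  44.1] [-1.7  1.2  3.9]
-73 [-72.8   0.2  44.1] [-1.8  1.2  5.7]
-72 [-72.4   0.1  44.1] [-4.2  1.6  8.7]
z 43.9 0.013557251028908647 31.4583
-68 [-67.7   0.2  44.1] [-2.   1.7  7.3]
-64 [-63.8   0.2  44.1] [-2.3  1.4  7.1]
-60 [-59.9   0.1  44.1] [-2.6  1.7  9.6]
-56 [-55.6   0.1  44.1] [-1.5  0.2  6.8]
-52 [-51.9   0.1  44. ] [-2.7  1.6  7.8]
-48 [-47.9   0.1  44. ] [-3.1  1.5  8.1]
-44 [-43.9   0.1  44.1] [-3.5  1.2  7.1]
-40 [-39.9   0.1  44.1] [-3.   1.4  8. ]
-36 [-35.9   0.1  44.1] [-4.5  0.2  7.6]
-32 [-31.9   0.1  44.1] [-2.6  2.3  7.6]
-28 [-27.9   0.1  44.1] [-2.8  2.2  8.8]
-24 [-23.9   0.1  44.1] [-2.1  0.9  8.1]
-20 [-19.9   0.1  44.1] [-2.9  2.1  8.3]
-16 [-15.9   0.1  44.1] [-2.4  1.   8.9]
-12 [-11.9   0.1  44.1] [-3.4  1.1  8.8]
z 44.05 0.013233488775453136 35.2083
```

The catch lifted and the tray rides cleanly between the rails. I'll go on against the plunger.

Run:
```python
from slide import *
x,z=slide(-12,2,3,.04,44.05,16)
x,z=slide(x,20,1,.02,z,14.5)
robot.dwell(.2); print(rd(),D(robot.get_eef_pos()))
```

```text
-9 [-9.2  0.1 44.1] [-3.5  0.8  8.7]
-6 [-6.2  0.1 44.1] [-4.3  2.3  9.2]
-3 [-2.9  0.  44.1] [-2.5  1.6  6.7]
0 [ 0.1  0.1 44.1] [-3.7  0.7  6.8]
2 [ 2.   0.  44.1] [-3.   1.7  7.2]
z 44.199999999999996 0.01321986965205613 36.4583
3 [ 2.9  0.  44.1] [-3.1  1.2  6.8]
4 [ 4.2  0.  44.1] [-3.3  1.8  6.7]
5 [ 5.3  0.1 44.1] [-2.7  1.3  4.3]
6 [ 6.3  0.1 44.1] [-1.9  0.4  4. ]
7 [ 6.5  0.1 44.1] [-5.2  1.5  6.4]
8 [ 7.5  0.  44.1] [-4.5  1.7  5.4]
9 [ 8.5  0.  44.1] [-4.4  1.3  6. ]
10 [ 9.3  0.  44.1] [-5.2  1.6  6.2]
11 [10.1  0.  44.1] [-6.9  1.3  6.2]
12 [10.8  0.  44.2] [-6.3  1.8  7.3]
13 [11.6  0.1 44.2] [-6.8  1.4  8.2]
14 [12.4  0.  44.2] [-7.5  1.3  7.3]
15 [13.2  0.1 44.2] [-7.3  2.3  8.4]
16 [14.   0.  44.2] [-7.7  1.5  9.4]
17 [15.   0.1 44.3] [-8.7  1.3  7.4]
18 [15.9  0.  44.3] [-8.3  1.6  8.8]
19 [16.8  0.  44.3] [-8.3  1.7  8.6]
20 [17.5  0.  44.3] [-8.7  2.4  9.5]
z 44.49999999999999 0.013250266570878851 40.9583
[-8.75340861  2.46828753  9.41854769] [1.75249819e+01 3.29299884e-02 4.43340903e+01]
```

Run:
```python
from slide import *
x,z=slide(20,24.0,.7,.02,44.7,15)
robot.dwell(.2); print(rd(),D(robot.get_eef_pos()))
s,_=robot.get_image("side"); cv2.imwrite("pics/e.png",cv2.resize(s[195:295,150:290],(784,560),interpolation=2)[:,:,::-1]); print(robot.get_clock())
```

```text
20.7 [18.3  0.  44.4] [-7.7  1.6  8.6]
21.4 [18.7  0.  44.4] [-8.4  2.2  7.7]
22.1 [19.2 -0.  44.4] [-8.6  1.5  7.9]
22.8 [19.8 -0.  44.4] [-9.9  2.2  9.9]
23.5 [20.4  0.  44.4] [-9.2  3.5  7.7]
24.0 [20.7 -0.  44.4] [-9.3  2.1  8.8]
z 44.85 0.013249302645244614 42.6583
[-9.81661847  2.7011519   8.14245742] [ 2.06545418e+01 -1.05625169e-02  4.44689342e+01]
42.9083
```

View pics/e.png

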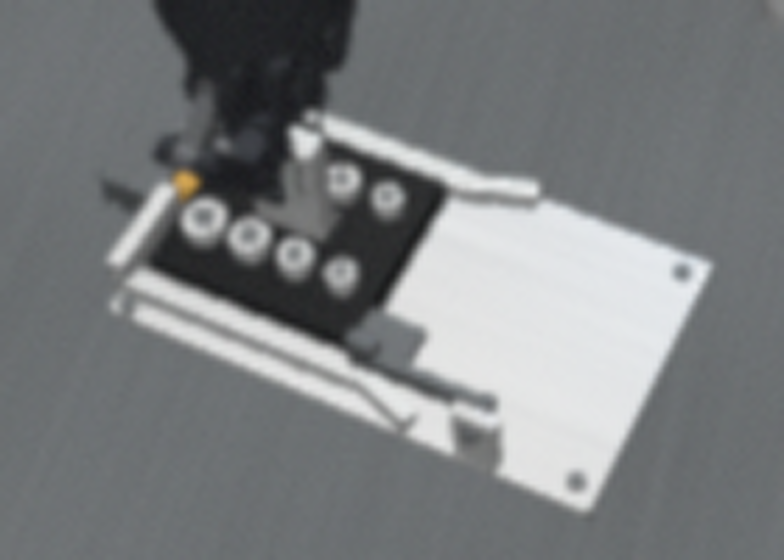

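The tray lies against the far end with the nose at its rear edge around (385,335). It isn't clear from the picture whether the nose is down, so I'll compare its height with the first side image by depth.

```bash
cat > nose.py <<'E'
from workcell import robot
from h import *
def nose(name,d):
    m=robot.camera_model(name); v,u=np.mgrid[0:384,0:512]; q=deproj(m,np.c_[u.ravel(),v.ravel()],d.ravel())
    t=np.c_[(q[:,:2]-O)@X,(q[:,:2]-O)@Y,q[:,2]]*1000
    s=(t[:,0]>-66)&(t[:,0]<-32)&(t[:,1]>30)&(t[:,1]<60)&(t[:,2]>28)&(t[:,2]<80)&(d.ravel()>.1)
    a=(t[:,0]>-95)&(t[:,0]<-70)&(t[:,1]>45)&(t[:,1]<62)&(t[:,2]>24)&(t[:,2]<80)&(d.ravel()>.1)
    if s.sum()==0: return None
    return name,s.sum(),"z50/90/97",np.percentile(t[s,2],[50,90,97]).round(1),"x",np.percentile(t[s,0],[3,50,97]).round(1),"arm",a.sum(),np.median(t[a,2]).round(1) if a.any() else None
E
python3 - <<'E'
from nose import *
print("start",nose("side",np.load("side0.npz")["d"]),nose("top",np.load("top0.npz")["d"]))
for n in("side","top"):
    p,d=robot.get_image(n); print("now",nose(n,d)); np.savez(f"{n}1.npz",p=p,d=d)
print(robot.get_clock(),robot.get_contact_force())
E
```

```text
start ('side', np.int64(130), 'z50/90/97', array([40.9, 49.8, 51.8]), 'x', array([-64. , -51.6, -38.5]), 'arm', np.int64(47), np.float64(39.8)) ('top', np.int64(99), 'z50/90/97', array([41.7, 49.9, 52.8]), 'x', array([-62.8, -50. , -37.3]), 'arm', np.int64(32), np.float64(40.8))
now ('side', np.int64(134), 'z50/90/97', array([40.5, 49.2, 51.7]), 'x', array([-63.5, -51.8, -38.8]), 'arm', np.int64(48), np.float64(39.5))
now None
43.0083 [-8.21244611  3.54631419  5.69664831]
```

Nose and arm heights match the rest position (50 and 40 mm), so the catch has dropped. I'll ease off, release, retreat and verify.

Run:
```python
from nose import *
from slide import rd
robot.move_linear(W(19.5,0,44.5),feed=.02); robot.dwell(.2); print(rd(),D(robot.get_eef_pos()))
robot.gripper_open(); print(robot.get_opening(),rd())
e=robot.get_eef_pos(); robot.move_linear(np.r_[e[:2],.10],feed=.08); robot.move_linear(np.r_[e[:2],.24],feed=.2)
robot.move_linear(W(-90,0,240),feed=.25); robot.dwell(.3)
for n in("side","top","wrist"):
    m=robot.camera_model(n); p,d=robot.get_image(n); print(nose(n,d))
    v,u=np.nonzero(d>.1); q=deproj(m,np.c_[u,v],d[v,u]); t=np.c_[(q[:,:2]-O)@X,(q[:,:2]-O)@Y,q[:,2]]*1000; c=p[v,u].max(1)
    s=(c<70)&(t[:,0]>-32)&(t[:,0]<80)&(abs(t[:,1])<50)&(t[:,2]>17)&(t[:,2]<32)
    if s.sum()>50: print(n,"tray x range",np.percentile(t[s,0],[1,99]).round(1),"y",np.percentile(t[s,1],[1,99]).round(1),"z",np.median(t[s,2]).round(1), "z front/rear",np.median(t[s&(t[:,0]>40),2]).round(1),np.median(t[s&(t[:,0]<0),2]).round(1))
    h=(t[:,2]>78)&(t[:,2]<100)&(t[:,0]>-20)&(t[:,0]<60)&(abs(t[:,1])<30)
    if h.sum()>10: print(n,"handle",np.median(t[h],axis=0).round(1))
print(robot.get_clock(),robot.get_contact_force())
```

```text
[-6.46848213  2.07575238  5.68741359] [ 1.81929746e+01 -1.29789254e-02  4.42364376e+01]
0.08519865043533319 [-1.34115844  1.44876935  2.60074168]
('side', np.int64(132), 'z50/90/97', array([40.5, 49.9, 50.7]), 'x', array([-63.7, -51.6, -38.7]), 'arm', np.int64(50), np.float64(39.7))
side tray x range [-31.5  58. ] y [-41.7  44. ] z 23.4 z front/rear 23.6 23.5
side handle [ 9.6  0.5 86.9]
None
top tray x range [-30.2  62.5] y [-44.4  42.6] z 24.4 z front/rear 24.6 24.3
top handle [11.6  0.5 87.4]
('wrist', np.int64(424), 'z50/90/97', array([42.5, 51.8, 52.7]), 'x', array([-63. , -48.7, -36. ]), 'arm', np.int64(131), np.float64(42.0))
wrist tray x range [-31.5  63. ] y [-44.8  43.4] z 25.3 z front/rear 25.2 25.3
wrist handle [13.8 -1.1 89. ]
47.0083 [ 0.29569684 -0.94650946 -0.63745351]
```

```bash
python3 -c "
from workcell import robot
print(robot.hand_in())"
```

```text
the job is handed in; nothing more can be done
None
```

The black tray is back in its dock, flat and held between plunger and catch (centre at about x 14 mm, catch down); I handed the job in at 47 s, after two empty grasps because the fingertips stood 33 mm higher than stated.

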